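# Press a jar lid home and ease the sprung lever back up

## Task

Of the two lever presses on the table, use the one that has a jar standing in it: push its handle down until the jar's lid is pressed fully home. Then let the spring-loaded handle come back up to its top rest slowly, under control, never letting it snap back, and leave the jar standing in the press with its lid on.

Things in the scene. Friction and masses are not known exactly. Their poses are not given: they have to be found in the camera images.
- press_arm (a joint): Hinge of the lever of the press holding the jar, rad. 0 = up on its rest stop, 0.40 above level; grows as the handle goes down; 0.40 = level, lid just home; hard stop 0.42. A spring lifts it: 3 N at the handle near the top, 7 N near the bottom, 4 N more while pushing the lid. Let go, it snaps up at several rad/s; take a second or more to rise, 1 rad/s is too fast (last 0.12 rad not judged).
- press_grip (a point): Centre of that press's wooden handle (100 mm long along the lever, 24 wide, 26 thick), 224 mm above the table at rest, 130 with the lever level. Hinge axis: 240 mm away; at rest 221 mm along the point's x (level, from handle to hinge, away from the robot) and 93 mm lower. y: along the hinge axis, across the handle. The point's axes pitch with the lever. A like but empty press stands to one side.
- jar: White stoneware jar, 60 mm across, 78 mm tall without its lid, in the low nest ring of the press, under the lever's pad and 90 mm in front of the hinge; origin at the centre of its underside (15 mm above the table), z up. Its brass push-on lid is 58 mm across and 16 mm deep, its top 92 mm above the origin when proud, 84 mm when home.
- jar_lid (a joint): How far the lid has been pushed onto the jar: 0 m as it stands proud at the start, 0.008 m fully home. It moves stiffly (about 10 N on the lid) and stays where it is left.
There are look-alikes about, which are no part of the job. Leave any pink or turquoise look-alike of the jar alone.

How it is judged (in metres and radians):
On the way:
1. the lever is pressed down and the lid is home on the jar (value of joint press_arm above 0.35 rad and value of joint jar_lid above 0.005 m), for 0.1 s.
At the end, for the whole second after the job is handed in: The lever is back up within 0.05 rad of its rest, the lid is at least 5 mm of its 8 mm pushed on, and the jar stands at rest in the press, upright within 10 degrees and within 15 mm of where it stood (value of joint press_arm below 0.05 rad and value of joint jar_lid above 0.005 m and angle between jar's own z axis and vertical below 0.17 rad and distance of jar from where it was at the start of the episode below 0.015 m and linear speed of jar below 0.02 m/s); the robot touches nothing.
It fails at once if the lever snaps back: it rises faster than 1 rad/s (0.24 m/s at the handle) while still more than 0.12 rad below its rest (value of joint press_arm above 0.12 rad and velocity of joint press_arm below -1 rad/s).
It also fails if it takes over 43 s, if anything falls off the work surface, if the arm or the gripper's body presses on something with over 40 N, if the wrist force passes 120 N, or if a joint passes its speed limit or range.

## Robot

A 7-joint arm with a two-finger parallel gripper is mounted at the origin on the work surface. World frame = base frame: x ahead of the robot, y to its left, z up, the work surface at z = 0. Lengths are in mm, angles in rad, forces in N, time in s.
With the tool pointing down it reaches from about 400 to 750 mm from the base axis. Payload 19.5 kg.
Tool frame: the origin (TCP) lies midway between the tips of the shut fingers; the grasp point (between the pads) lies 19 mm behind it; z points along the fingers, y is the direction in which the jaws open and shut (so a half turn about z gives the same grasp; the last joint's range is limited). The gripper opens to 85 mm and grips with 20 to 120 N. Pads are 22 mm wide; open, the fingers measure 114 mm over their backs; the gripper's body (76 mm by 85 mm) begins 54 mm behind the grasp point. The pads swing forward as they close: fully open they stand 13 mm farther back than shut.
Start: joints at [-0.042, 0.707, -0.028, 1.485, 0.022, 0.951, -0.075], TCP at [574.974, 0.003, 231.268] pointing down, gripper open.
Joint ranges: [-2.71, 2.71], [-0.32, 2.16], [-1.57, 1.52], [0, 2.45], [-1.46, 4.6], [0, 2.02], [-2.83, 2.83]. Speed limits (rad/s): [1.89, 1.89, 2.57, 2.57, 3.01, 3.01, 3.01].

## Interface

Orientations are given as [roll, pitch, yaw] about the fixed x, y, z axes, in that order (R = Rz(yaw) Ry(pitch) Rx(roll)).
In Python, from rig import readout, capture, order gives the robot as it stands. The module is installed in compiled form; this text tells all that it offers.
- The arm moves only by the shell command python3 -m creep 'ROWS' [FORCE]. ROWS is a JSON object of lists of equal length, an entry for each row: "slide": the shift along the tool's x, y, z in m, a list of three; "rotation": the turn, a rotation vector about the tool's x, y, z in degrees, a list of three; "fingers": the opening, from 0 (shut) to 1 (fully open). A call has 1 to 5 rows; each row is the pose to reach, as a shift and turn from the pose commanded when the call began, along the tool's axes at that moment; what a row does not reach only later rows make up. A row lasts 1/8 s, in which the tool goes at most 62.5 mm and 10.7 degrees, less where a joint would pass 70% of its speed; a pose out of reach is approached as far as the arm can. A call with a gripper value outside its range is refused whole. The fingers move at their own pace and stop on an object; FORCE is the grip in N (left out, the last holds). Time passes only in rows, so rows that repeat a pose let the fingers close. It gives the time, the measured TCP pose, the force and the opening at its end, in the units of the state.
- readout.observe(): the state, without advancing time (a new reading comes with each control period).
- capture(name): name is "scene" or "side" or "wrist"; returns a dict with "image" (480x640x3 uint8, red, green, blue), "camera_matrix" (3x3 intrinsics, pixels), "eye" and "attitude" of the camera in the world. Camera axes: x right, y up, looking along -z (the intrinsics and any distortion apply to the point x, -y, -z); pixel columns grow to the right and rows downward; lengths in mm; the calibration is good to about 2 mm. A picture is of the moment at which its call begins. There is no depth.
- order.finish_job(): hands the job in, once; it reports no verdict.
The state is a dict: "time": time; "joint_pos": joint angles; "qvel": joint speeds; "joint_efforts": joint torques, N m; "position": TCP position; "orientation": TCP orientation; "wrist_force": force on the tool from outside, world axes, zero at the start; "torque": the same for the moment, N m; "opening": finger opening in mm.
Only numpy, scipy, OpenCV 4.12 (cv2) and the standard library are available. Lean on these libraries where they do the work, as an engineer would, in place of code of your own. Each camera call takes 0.05 s, during which the arm holds its last target.

## Working session

There is one attempt and no reset: what is moved stays moved. The work goes in short steps, Python scripts to look and compute and a shell command to move; the robot and the scene stay as the last step left them, time stands still between calls to the robot, and variables do not carry over. Pictures are saved under pics/ and viewed, and the job is handed in when it is done.

```bash
mkdir -p pics; cat > h.py <<'E'
from rig import readout, capture, order
import cv2, numpy as np
def save(n,f):
    c=capture(n); cv2.imwrite(f'pics/{f}.png',c['image'][:,:,::-1]); np.savez(f'{f}.npz',**{k:np.array(v) for k,v in c.items() if k in('image','camera_matrix','eye','attitude')}); return c
E
python3 - <<'E'
from h import *
for n in('scene','side','wrist'):
    c=save(n,n+'0'); print(n,c.keys(),c['camera_matrix'],c['eye'],c['attitude'],[ (k,c[k]) for k in c if k not in('image','camera_matrix','eye','attitude')])
print(readout.observe())
E
```

```text
scene dict_keys(['image', 'camera_matrix', 'eye', 'attitude']) [[479.8720475    0.         326.64460523]
 [  0.         479.8720475  235.42393987]
 [  0.           0.           1.        ]] [1206.60844487   51.7999495   658.40487929] [0.85687163 0.01084653 1.69873838] []
side dict_keys(['image', 'camera_matrix', 'eye', 'attitude']) [[575.3505263    0.         321.39610101]
 [  0.         575.3505263  238.72306387]
 [  0.           0.           1.        ]] [550.84191474 766.22980306 617.15688593] [ 1.06773962 -0.01058203 -3.03961426] []
wrist dict_keys(['image', 'camera_matrix', 'eye', 'attitude']) [[402.01878123   0.         321.34357052]
 [  0.         402.01878123 242.93307483]
 [  0.           0.           1.        ]] [574.38275273  78.63617922 372.76958244] [-0.31158924  0.00084796  0.00135994] []
{'time': 0.15, 'joint_pos': array([-0.04168551,  0.7069416 , -0.02759852,  1.48489019,  0.02201014,
        0.95091148, -0.07552421]), 'qvel': array([-0.00144042, -0.00095672,  0.00014653,  0.0001854 ,  0.00020951,
        0.0003443 , -0.00103326]), 'joint_efforts': array([-2.72933512e-04, -8.83303356e+01,  1.23416293e+00, -2.36189121e+01,
        1.69090542e-02,  5.40951354e-03,  2.67545431e-05]), 'position': array([ 5.74795979e+02, -1.80415739e-02,  2.30945951e+02]), 'orientation': array([-3.14074589e+00,  4.34943373e-05,  1.57074764e+00]), 'wrist_force': array([0.32809239, 0.05178258, 0.29327277]), 'torque': array([ 0.00679999,  0.01758873, -0.02664114]), 'opening': 85.47330353683377}
```

View pics/scene0.png

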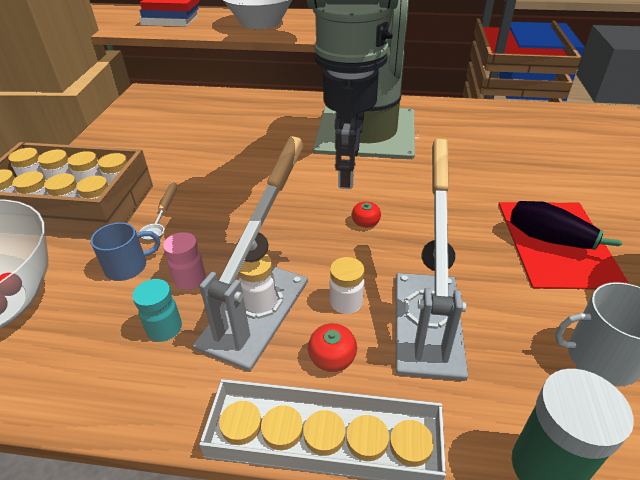

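View pics/side0.png

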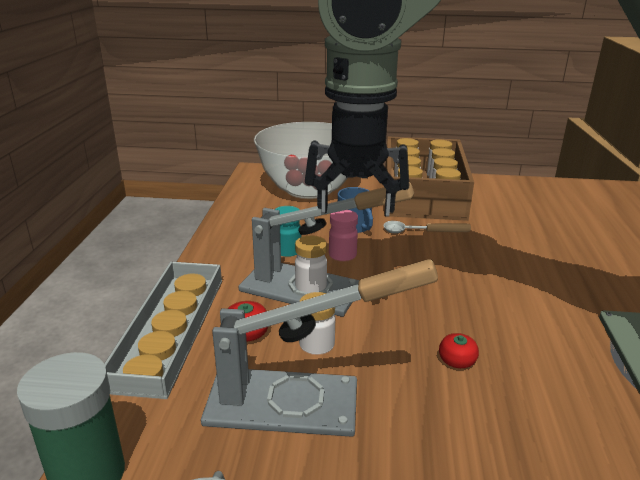

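View pics/wrist0.png

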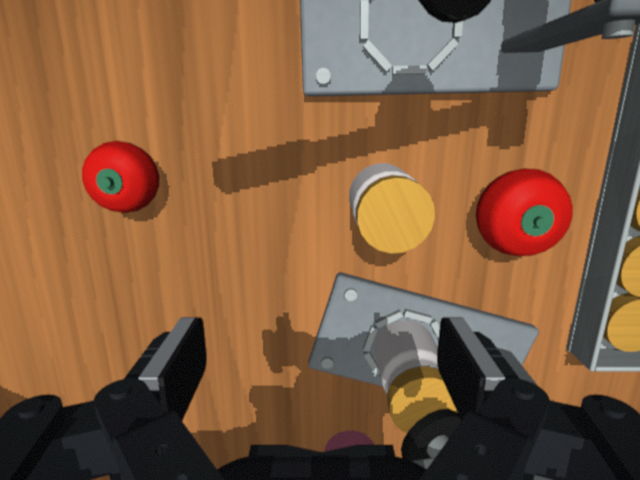

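```bash
python3 - <<'E'
import cv2
a=cv2.imread('pics/scene0.png')[125:365,180:340]; b=cv2.imread('pics/side0.png')[170:320,230:430]
cv2.imwrite('pics/c1.png',cv2.resize(a,None,fx=2.5,fy=2.5,interpolation=2)); cv2.imwrite('pics/c2.png',cv2.resize(b,None,fx=4,fy=4,interpolation=2))
E
```

```text
(no output)
```

View pics/c1.png

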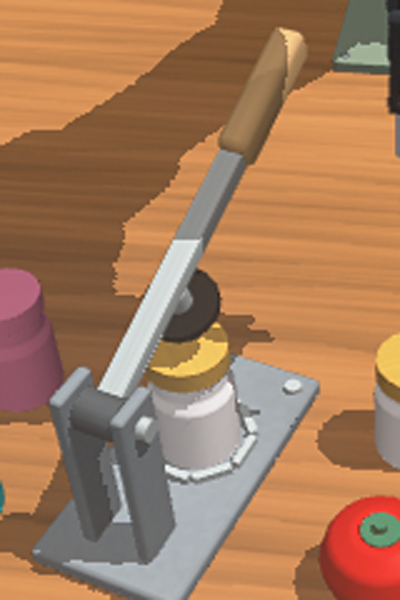

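View pics/c2.png

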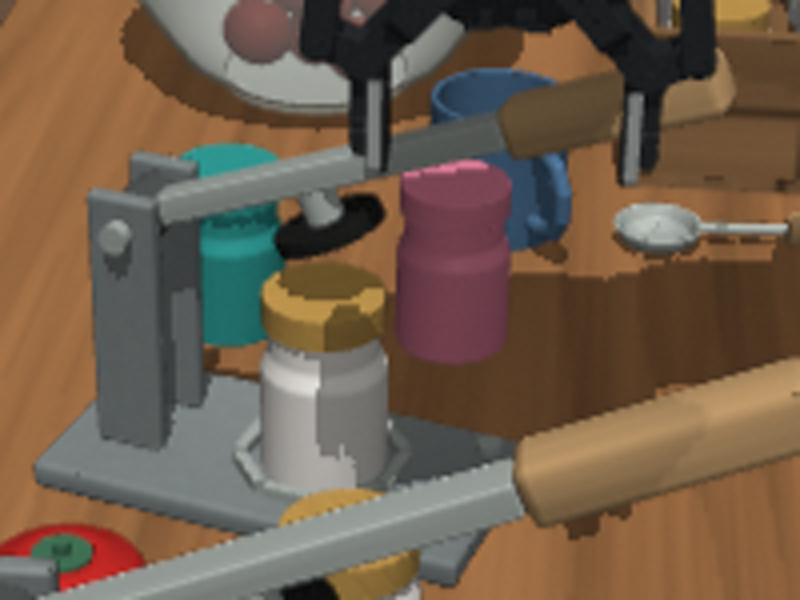

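```bash
cat >> h.py <<'E'
from scipy.spatial.transform import Rotation as R
def ray(c,px):
    K=c['camera_matrix']; p=np.linalg.inv(K)@[px[0],px[1],1]
    d=R.from_euler('xyz',c['attitude']).as_matrix()@(p*[1,-1,-1]); return np.array(c['eye']),d/np.linalg.norm(d)
def onz(c,px,z):
    e,d=ray(c,px); return e+d*(z-e[2])/d[2]
def tri(c1,p1,c2,p2):
    e1,d1=ray(c1,p1);e2,d2=ray(c2,p2)
    t=np.linalg.lstsq(np.c_[d1,-d2],e2-e1,rcond=None)[0]; a=e1+d1*t[0];b=e2+d2*t[1]
    return (a+b)/2,np.linalg.norm(a-b)
E
python3 - <<'E'
from h import *
np.set_printoptions(precision=1,suppress=True)
s=np.load('scene0.npz');d=np.load('side0.npz')
sc=lambda x,y:(180+x/2.5,125+y/2.5); sd=lambda x,y:(230+x/4,170+y/4)
for n,a,b in [('in',sc(231,153),sd(505,128)),('out',sc(291,45),sd(722,85)),('pin',sc(146,431),sd(116,238)),('bolt',sc(293,385),sd(497,443))]:
    print(n,*tri(s,a,d,b))
print('jar lid top scene z107',onz(s,sc(188,352),107),'side',onz(d,sd(323,285),107))
print('bolt', onz(s,sc(293,385),10))
for p in[(35,552),(318,382),(190,600)]: print('plate',onz(s,sc(*p),10))
E
```

```text
in [ 576.8 -123.2  202.9] 4.530442888547744
out [490.1 -97.5 237.3] 0.5950937000108091
pin [ 752.5 -143.6  126.3] 1.1189309037478536
bolt [589.1 -98.2  35. ] 47.86104907929258
jar lid top scene z107 [ 665. -142.  107.] side [ 658.2 -144.8  107. ]
bolt [594.9 -89.5  10. ]
plate [ 763.8 -231.1   10. ]
plate [589.6 -71.4  10. ]
plate [ 787.4 -121.5   10. ]
```

Candidates: the target is the handle at scene (285,163) / side (385,197), whose press has the white jar at scene (258,285). The look-alikes are the empty press's handle (440,165), the loose white jar (347,285), the pink jar (185,262) and the turquoise jar (158,310). The crop confirms that a white jar stands in the nest of the left press. Measured handle centre is about (533,-110,221), yaw about -0.27. The hinge comes out at z 126–131 and the jar at (660,-144), which fits the given geometry.

Next I rise, shut the fingers and go above the handle.

```bash
python3 -m creep '{"slide":[[0,0,-0.04],[0,0,-0.07],[-0.05,-0.02,-0.07],[-0.10,-0.04,-0.07],[-0.11,-0.042,-0.07]],"rotation":[[0,0,0],[0,0,0],[0,0,0],[0,0,0],[0,0,0]],"fingers":[0,0,0,0,0]}' 60
python3 - <<'E'
from h import *
for n in('scene','side','wrist'): save(n,n+'1')
o=readout.observe();print(o['position'],o['orientation'],o['wrist_force'],o['opening'])
a=cv2.imread('pics/scene1.png')[80:240,200:400]; b=cv2.imread('pics/side1.png')[100:250,280:480]
cv2.imwrite('pics/c3.png',np.vstack([cv2.resize(a,(500,300)),cv2.resize(b,(400,300)).copy() if 0 else cv2.resize(b,(500,300))]))
E
```

```text
time: 0.78
position: [531.7, -113.3, 301.5]
orientation: [-3.141, 0.001, 1.567]
wrist_force: [1.0, 0.6, 0.9]
opening: -0.1
[ 533.18408396 -109.46220319  301.14029209] [-3.14138878e+00 -5.96155749e-04  1.57091388e+00] [-0.72172844  0.01764286  0.92746271] 0.21456057903792602
```

View pics/c3.png

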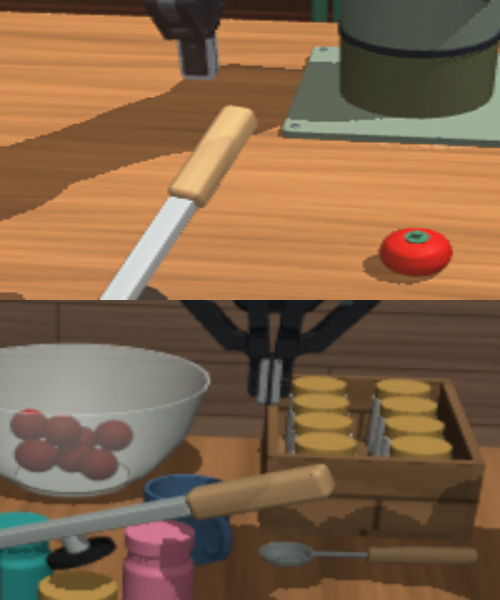

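View pics/wrist1.png

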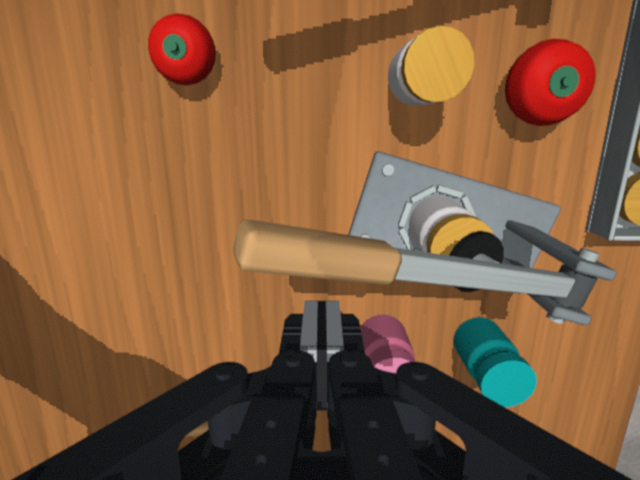

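```bash
python3 - <<'E'
from h import *
np.set_printoptions(precision=1,suppress=True)
s=np.load('scene1.npz');d=np.load('side1.npz');w=np.load('wrist1.npz')
for n,a,b,c in [('out',(297.5,142),(410.5,191),(242,246)),('in',(273.5,186),(356,203),(399,266))]:
    print(n,tri(s,a,d,b),tri(s,a,w,c),tri(d,b,w,c))
for p in [(320,230),(320,255),(320,283)]: print(onz(w,p,232))
print(onz(w,(453,210),15+78))
E
```

```text
out (array([490.1, -95.4, 239. ]), np.float64(1.2987922348320868)) (array([490.4, -97.2, 240.4]), np.float64(3.6600527201178483)) (array([ 489.7, -100.5,  236.2]), np.float64(0.6000643859538292))
in (array([ 576.7, -121.2,  202.7]), np.float64(5.903753768450492)) (array([ 580.7, -121.7,  209.2]), np.float64(1.7776799288454386)) (array([ 580.6, -126.6,  197.9]), np.float64(4.872364708018381))
[531.7 -92.7 232. ]
[ 531.7 -107.2  232. ]
[ 531.7 -124.2  232. ]
[ 649.8 -114.1   93. ]
```

The wrist view shows the handle spanning (240,246) to (399,266), with its jar in the nest below. The centre is confirmed at about (534,-110,221), straight below the tip. Descending to just above contact.

```bash
python3 -m creep '{"slide":[[0,0,0.03],[0,0,0.05],[0,0,0.054],[0,0,0.054]],"rotation":[[0,0,0],[0,0,0],[0,0,0],[0,0,0]],"fingers":[0,0,0,0]}'
python3 -m creep '{"slide":[[-0.0,-0.001,0.006],[0.0005,-0.003,0.012],[0.001,-0.004,0.018],[0.001,-0.006,0.024],[0.002,-0.008,0.030]],"rotation":[[0,0,0],[0,0,0],[0,0,0],[0,0,0],[0,0,0]],"fingers":[0,0,0,0,0]}'
python3 - <<'E'
from h import *
for n in('scene','side','wrist'): save(n,n+'2')
o=readout.observe();print(o['position'],o['wrist_force'])
a=cv2.imread('pics/scene2.png')[80:240,200:400]; b=cv2.imread('pics/side2.png')[100:250,280:480]
cv2.imwrite('pics/c4.png',np.vstack([cv2.resize(a,(500,300)),cv2.resize(b,(500,300))]))
E
```

```text
time: 1.42
position: [533.4, -109.3, 247.6]
orientation: [3.141, -0.0, 1.572]
wrist_force: [0.3, 0.4, -0.8]
opening: -0.0
time: 2.05
position: [524.8, -108.0, 216.9]
orientation: [-3.141, 0.0, 1.571]
wrist_force: [-0.4, -0.4, 3.9]
opening: -0.2
[ 524.88907671 -108.07118531  217.11874857] [-0.26000307 -0.42528858  5.11696548]
```

View pics/c4.png

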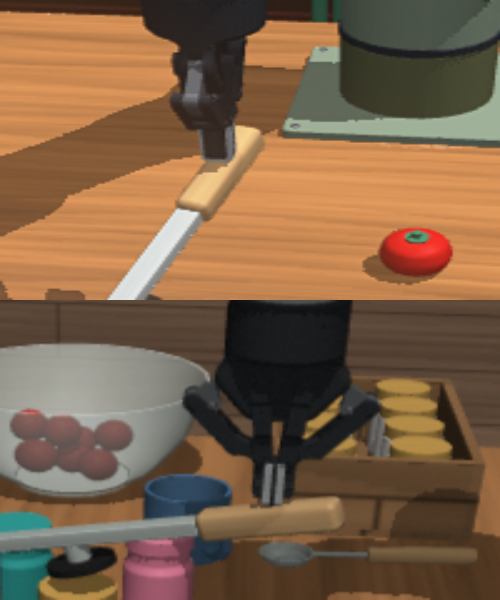

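The tip sits on the handle, centred, and the lever is already lowered with about 5 N on the tool. Continuing down the arc.

```bash
python3 -m creep '{"slide":[[0.001,-0.003,0.010],[0.0015,-0.006,0.020],[0.002,-0.008,0.030],[0.003,-0.010,0.040],[0.003,-0.011,0.050]],"rotation":[[0,0,0],[0,0,0],[0,0,0],[0,0,0],[0,0,0]],"fingers":[0,0,0,0,0]}'
python3 -m creep '{"slide":[[0.0005,-0.001,0.006],[0.001,-0.002,0.011],[0.001,-0.003,0.016],[0.001,-0.003,0.020],[0.001,-0.003,0.023]],"rotation":[[0,0,0],[0,0,0],[0,0,0],[0,0,0],[0,0,0]],"fingers":[0,0,0,0,0]}'
python3 - <<'E'
from h import *
for n in('scene','side','wrist'): save(n,n+'3')
o=readout.observe();print(o['position'],o['wrist_force'])
a=cv2.imread('pics/scene3.png')[100:340,180:400]; b=cv2.imread('pics/side3.png')[130:310,220:460]
cv2.imwrite('pics/c5.png',np.hstack([cv2.resize(a,(400,436)),cv2.resize(b,(400,436))]))
E
```

```text
time: 2.82
position: [513.5, -104.8, 166.6]
orientation: [-3.14, -0.0, 1.571]
wrist_force: [-4.9, 3.2, 9.5]
opening: 0.5
time: 3.45
position: [511.0, -104.1, 144.0]
orientation: [3.141, 0.0, 1.571]
wrist_force: [-0.3, 0.9, 6.6]
opening: -0.1
[ 510.96939385 -104.05887539  143.93427352] [ 0.12136668 -0.25886814  6.40739057]
```

View pics/c5.png

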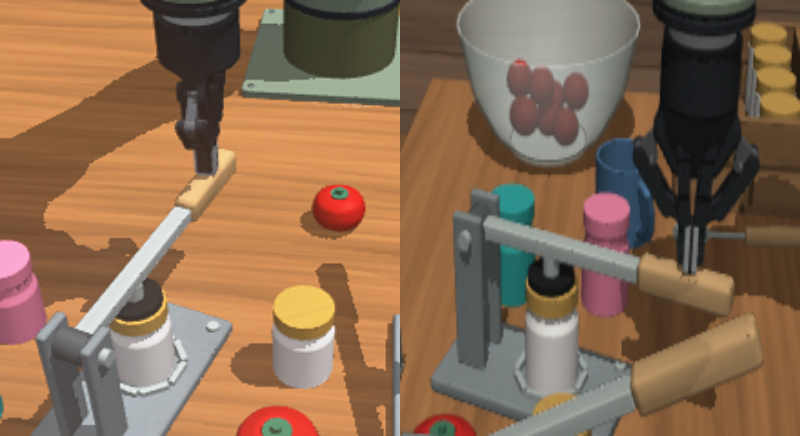

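The pad sits on the lid and the lever is about level. I press on slowly until the force shows the hard stop.

```bash
python3 -m creep '{"slide":[[0,0,0.002],[0,0,0.003],[0,0,0.003]],"rotation":[[0,0,0],[0,0,0],[0,0,0]],"fingers":[0,0,0]}'
python3 -m creep '{"slide":[[0,0,0.002],[0,0,0.002]],"rotation":[[0,0,0],[0,0,0]],"fingers":[0,0]}'
```

```text
time: 3.98
position: [510.9, -104.0, 141.1]
orientation: [-3.141, 0.0, 1.571]
wrist_force: [-2.0, 0.7, 10.2]
opening: -0.2
time: 4.22
position: [510.9, -104.0, 139.8]
orientation: [3.141, 0.0, 1.571]
wrist_force: [-6.8, 1.9, 27.4]
opening: 0.5
```

The force jumped to 27 N at z 139.8, so the lever is on its stop and the lid is home. Raising slowly back along the arc, with the spring keeping the handle against the fingers.

```bash
python3 -m creep '{"slide":[[0,0,-0.004],[0,0.0005,-0.009],[0,0.001,-0.014],[-0.0005,0.002,-0.019],[-0.001,0.003,-0.024]],"rotation":[[0,0,0],[0,0,0],[0,0,0],[0,0,0],[0,0,0]],"fingers":[0,0,0,0,0]}'
python3 -m creep '{"slide":[[0,0.001,-0.005],[-0.0005,0.002,-0.010],[-0.001,0.003,-0.015],[-0.001,0.004,-0.020],[-0.0015,0.005,-0.025]],"rotation":[[0,0,0],[0,0,0],[0,0,0],[0,0,0],[0,0,0]],"fingers":[0,0,0,0,0]}'
python3 -m creep '{"slide":[[0,0.001,-0.005],[-0.0005,0.002,-0.010],[-0.001,0.004,-0.015],[-0.0015,0.006,-0.020],[-0.002,0.007,-0.025]],"rotation":[[0,0,0],[0,0,0],[0,0,0],[0,0,0],[0,0,0]],"fingers":[0,0,0,0,0]}'
python3 - <<'E'
from h import *
for n in('scene','side'): save(n,n+'4')
o=readout.observe();print(o['position'],o['wrist_force'])
a=cv2.imread('pics/scene4.png')[100:340,180:400]; b=cv2.imread('pics/side4.png')[130:310,220:460]
cv2.imwrite('pics/c6.png',np.hstack([cv2.resize(a,(400,436)),cv2.resize(b,(400,436))]))
E
```

```text
time: 4.85
position: [513.5, -104.9, 163.0]
orientation: [-3.14, -0.0, 1.571]
wrist_force: [-3.4, 2.4, 5.6]
opening: -0.2
time: 5.48
position: [518.7, -106.5, 188.0]
orientation: [-3.141, -0.0, 1.571]
wrist_force: [-0.7, 0.7, 5.1]
opening: -0.2
time: 6.1
position: [526.3, -108.5, 213.6]
orientation: [3.141, -0.0, 1.571]
wrist_force: [2.0, -0.5, 3.3]
opening: -0.2
[ 526.47229852 -108.53730218  213.81172922] [-0.08365318 -0.78425498  3.25773062]
```

View pics/c6.png

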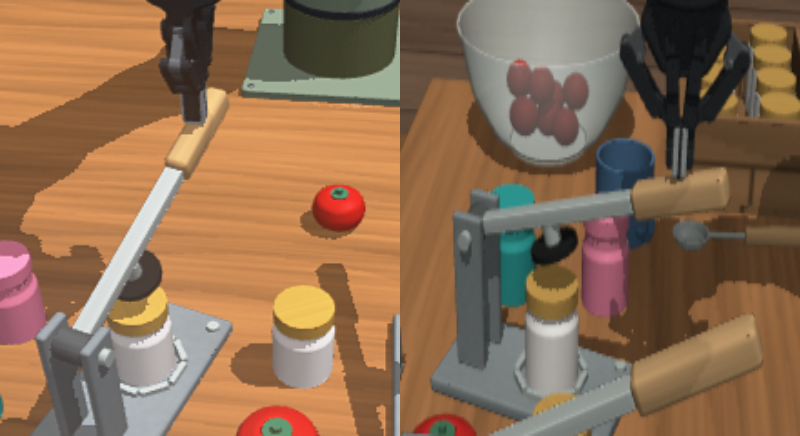

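Handle still against the fingers and the jar standing in the nest with its lid lower than before. On up to the rest, then clear.

```bash
python3 -m creep '{"slide":[[0,0.001,-0.005],[-0.0005,0.003,-0.010],[-0.001,0.005,-0.015],[-0.001,0.006,-0.020],[-0.0015,0.007,-0.025]],"rotation":[[0,0,0],[0,0,0],[0,0,0],[0,0,0],[0,0,0]],"fingers":[0,0,0,0,0]}'
python3 -m creep '{"slide":[[0,0,-0.005],[0,0,-0.010],[0,0,-0.020],[0,0,-0.05],[0,0,-0.08]],"rotation":[[0,0,0],[0,0,0],[0,0,0],[0,0,0],[0,0,0]],"fingers":[0,0,0,0,0]}'
python3 -m creep '{"slide":[[0,0,0],[0,0,0]],"rotation":[[0,0,0],[0,0,0]],"fingers":[0,0]}'
python3 - <<'E'
from h import *
np.set_printoptions(precision=1,suppress=True)
s=save('scene','scene5');d=save('side','side5')
o=readout.observe();print(o['position'],o['wrist_force'])
a=cv2.imread('pics/scene5.png')[100:340,180:400]; b=cv2.imread('pics/side5.png')[130:310,220:460]
cv2.imwrite('pics/c7.png',np.hstack([cv2.resize(a,(400,436)),cv2.resize(b,(400,436))]))
def st(f,x0,x1,y0,y1):
    return cv2.resize(cv2.imread(f)[y0:y1,x0:x1],(400,400))
cv2.imwrite('pics/c8.png',np.hstack([st('pics/side0.png',280,350,220,300),st('pics/side5.png',280,350,220,300)]))
E
```

```text
time: 6.82
position: [533.1, -109.9, 238.6]
orientation: [-3.142, -0.0, 1.571]
wrist_force: [2.6, -0.4, 1.8]
opening: 0.4
time: 7.45
position: [532.7, -110.0, 319.6]
orientation: [-3.141, -0.0, 1.571]
wrist_force: [0.5, -0.0, 0.4]
opening: -0.1
time: 7.7
position: [532.7, -109.9, 318.0]
orientation: [-3.141, -0.0, 1.571]
wrist_force: [0.5, 0.4, 0.4]
opening: -0.1
[ 532.7 -110.   317.7] [-0.5  0.1  0.3]
```

View pics/c7.png

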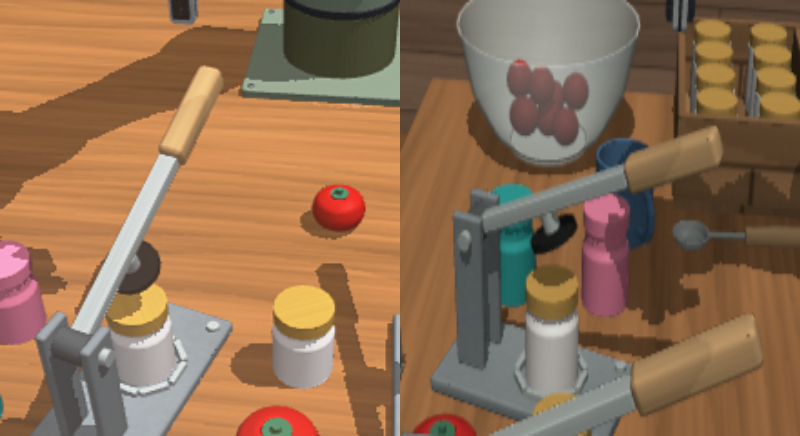

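View pics/c8.png

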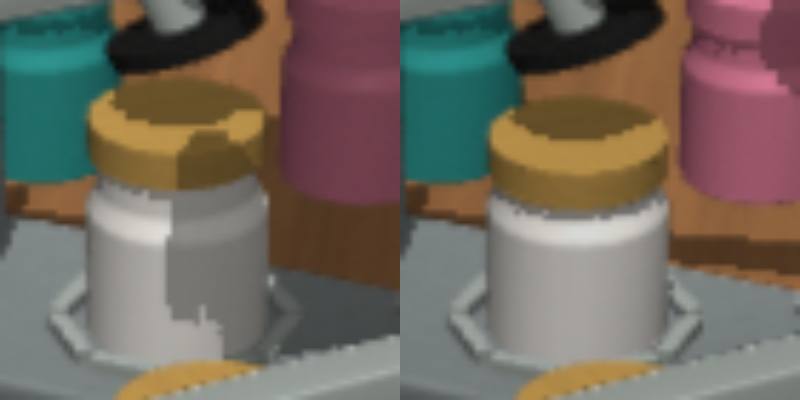

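The lid dropped about 3.6 px in the side view, or about 7.7 mm, so it is home. The jar has not moved, the lever is back at its rest and the arm is clear.

```bash
python3 -c "
from rig import order; print(order.finish_job())"
```

```text
the job is handed in; nothing more can be done
None
```

I pressed the lid home on the jar in the left-hand press, let the lever rise slowly under the fingers to its top rest, and handed the job in at about 7.8 s. I get no verdict back, so this rests on my own checks.

- **Press:** I pushed the handle down with the fingers shut until the force jumped to 27 N at tip height 139.8 mm. That is the lever at or just short of its hard stop.
- **Rise:** The tool came back up at about 0.04 m/s, well under the 0.24 m/s limit. The handle stayed against the fingers to about the rest height, with force on the tool falling from 5.6 to 1.8 N.
- **End state:** The last pictures show the lever in its starting position. The lid is about 7–8 mm lower than before by pixel shift. The jar stands upright and unmoved in its nest. The tool is about 80 mm above the handle with near-zero wrist force.

No check failed. The handle position differed by about 5–11 mm in height between camera pairs, mostly at the handle's inner end, which did not affect the push.

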